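Clamp the sanding block in the crank vice

TASK

Set the tan sanding block that lies on the table by the vice lengthwise on the bed of the crank vice, between the moving jaw and the fence, and let go of it. Then take the loose red sleeve of the crank and, keeping hold of the sleeve all the way, wind clockwise until you clearly feel the load rise and the jaw grips the block firmly against the fence, without crushing it, and let go. Leave the jar, tape and brush where they are.

Things in the scene. Friction and masses are not known exactly. Their poses are not given: they have to be found in the camera images.
- block: Worn tan sanding block, a plain box 51 (own x) x 89 (own y) x 41 mm high, about 0.16 kg. Origin: centre of its underside; z up. Starts on the table to the left of the vice. It goes on the vice's bed with its long side (own y, either way round) along the vice's y.
- vice: Grey bench vice fixed to the table, base 110 (x) x 370 (y) x 14 mm. Origin: centre of its underside; its y runs from the crank post to the fence, z up. Steel bed: 74 mm wide, top 22 mm over the table, y = -75 to +175 mm. Fence (backstop, 66 mm wide, 32 mm over the bed): inner face at y = +145 mm, give or take 8 mm, not measured. Crank housing: 78 x 78 mm about y = -120 mm, 64 mm high.
- bed_mid (a point): Point on top of the vice's bed, at x = 0, y = +78 mm of the vice: set the block's underside centre here, clear of jaw and fence (the gap between them is 118 to 142 mm at the start). Axes as the vice's.
- jaw: Moving jaw, 66 mm wide, 30 mm high over the bed. Origin: on the bed under the middle of its gripping face, which looks along the vice's +y to the fence. The face is sprung: once the block touches jaw and fence, clamping force rises about 12 N per mm of jaw travel. 30 to 70 N is a firm, sound grip; over 85 N spoils the block.
- crank (a joint): Crank angle in rad, growing clockwise from above; 0 to 0.8 at the start; at 0 the arm points along the vice's -x. Each rad moves the jaw 10 mm toward the fence. A friction brake keeps it where it is left and takes about 0.8 N m to turn (11 N at the sleeve); each 10 N of clamping force adds about 1.3 N at the sleeve.
- crank_axis (a point): Point on the upright axis of the crank, at the height of the middle of the sleeve (about 112 mm over the table). Fixed to the vice.
- sleeve: Red upright grip sleeve, 26 mm diameter, 60 mm long, standing on the end of the crank arm and spinning freely on its pin; its axis circles the crank's axis at 75 mm radius. Origin: centre of its lower end, 79 mm over the table; a 33 mm collar is its lowest 5 mm, and the crank arm lies just below. Its axes spin with it.
- sleeve_mid (a point): Point on the sleeve's axis 35 mm above its lower end (114 mm over the table): where to hold it.
- jar: Clear jar with a black lid, 62 mm diameter, 84 mm high, standing behind and left of the vice; leave alone.
- tape: Roll of masking tape lying flat, about 100 mm diameter, 24 mm high, behind the vice; leave alone.
- brush: Wooden block brush, 38 x 235 x 43 mm, lying right of the vice; leave alone.
There are look-alikes about, which are no part of the job. What is shaped like the block but green, pink or purple is not meant.

How it is judged (in metres and radians):
On the way, in this order (a step that is already met when the one before it is completed fails the run):
1. the block stands on the vice's bed between jaw and fence, released (z of block in the frame of bed_mid between -0.004 and 0.004 m and x of block in the frame of bed_mid between -0.015 and 0.015 m and y of block in the frame of jaw above 0.042 m and y of block in the frame of bed_mid below 0.032 m and angle between the y axis of block and the y axis of vice, either way round below 0.2 rad and contact force between the fingers and block below 0.1 N), for 0.2 s.
2. the sleeve is held between the fingers (contact force between the fingers and sleeve above 1 N and horizontal distance between the grasp point and sleeve_mid below 0.018 m), for 0.1 s.
3. the jaw grips the block firmly (contact force between jaw and block above 28 N), for 0.2 s.
At the end, for the whole second after the job is handed in: The block lies flat on the vice's bed (within 5 mm in height, upright within 0.08 rad), in line with the vice within 0.08 rad and within 18 mm of the bed's middle line, gripped lengthwise between jaw and fence with 25 to 85 N, and the crank is released (contact force between jaw and block between 25 and 85 N and z of block in the frame of bed_mid between -0.005 and 0.005 m and x of block in the frame of bed_mid between -0.018 and 0.018 m and angle between block's own z axis and vertical below 0.08 rad and angle between the y axis of block and the y axis of vice, either way round below 0.08 rad and contact force between the fingers and anything else below 0.1 N); the robot touches nothing.
It fails at once if the block is crushed (over 85 N between jaw and block) (contact force between jaw and block above 85 N).
It fails at once if the crank is driven forward other than by the sleeve held between the fingers (velocity of joint crank above 0.3 rad/s and (horizontal distance between the grasp point and sleeve_mid above 0.02 m or contact force between the fingers and sleeve below 0.1 N)).
It fails at once if the sleeve is let go on the way, before the block is gripped (distance of sleeve_mid from where it was at the start of the episode above 0.04 m and contact force between the fingers and sleeve below 0.1 N and contact force between jaw and block below 25 N).
It fails at once if the jar, tape or brush is disturbed (distance of any of jar, tape from where it was at the start of the episode above 0.02 m or distance of brush from where it was at the start of the episode above 0.03 m).
It also fails if it takes over 72 s, if anything falls off the work surface, if the arm or the gripper's body presses on something with over 40 N, if the wrist force passes 120 N, or if a joint passes its speed limit or range.

ROBOT

A 6-joint arm with a two-finger parallel gripper is mounted at the origin on the work surface; the furniture and walls round the work are solid. World frame = base frame: x ahead of the robot, y to its left, z up, the work surface at z = 0. Lengths are in m, angles in degrees, forces in N, time in s.
With the tool pointing down it reaches from about 0.4 to 0.825 m from the base axis. Payload 7 kg.
Tool frame: the origin (TCP) lies between the finger pads; the fingertips stand 11 mm ahead of it and the grasp point (between the pads) lies 8 mm behind it (r.tcp_to_tips is the distance from the TCP to the fingertips, in m); x points along the fingers, y is the direction in which the jaws open and shut, and the axes are right-handed (so a half turn about x gives the same grasp; the last joint's range is limited). The gripper opens to 88 mm and grips with 3 to 60 N. Pads are 19 mm wide; open, the fingers measure 130 mm over their backs; the gripper's body (78 mm by 193 mm) begins 47 mm behind the grasp point.
Start: joints at [16.507, 20.546, 0.682, 0, -70.136, -16.507], TCP at [0.675, -0, 0.238] pointing down, gripper open.
Joint ranges: [-176.03, 176.03], [-82.01, 121.73], [-58.28, 71.71], [-173.87, 95.51], [-174.79, -0.11], [-173.66, 173.66]. Speed limits (degrees/s): [136.94, 136.94, 172.46, 180, 180, 180].

INTERFACE

Orientations are given as [roll, pitch, yaw] about the fixed x, y, z axes, in that order (R = Rz(yaw) Ry(pitch) Rx(roll)).
In Python, from plant import r gives the robot as it stands.
- The arm moves only by the tool arm_command, never from a script. Its argument "plan" is a list of rows, each an object of numbers: "dx", "dy", "dz": the shift along the tool's x, y, z each as a share of 0.02 m, from -1 to 1; "wx", "wy", "wz": the turn, a rotation vector about the tool's x, y, z each as a share of 0.08 rad, from -1 to 1. In form: [{"dx": .., "dy": .., "dz": .., "wx": .., "wy": .., "wz": ..}, ...]. A call has 1 to 20 rows; each row shifts and turns the pose as measured when the row begins, along the tool's axes as they then stand; what a row does not reach is not made up. A row lasts 1/12 s, in which the tool goes at most 41.7 mm and 7.16 degrees, less where a joint would pass 70% of its speed; a pose out of reach is approached as far as the arm can. A call with a number of a shift or a turn outside -1 to 1 is refused whole. A call with a gripper value outside its range is refused whole. "fingers" is the closure, from -1 (fully open) to 1 (shut), so that 0 is half open, set as the call begins (left out, the last holds). The fingers move at their own pace and stop on an object; "force" is the grip in N (left out, the last holds). Time passes only in rows, so rows that do not move let the fingers close. It gives the time, the measured TCP pose, the force and the opening at its end, in the units of the state.
- r.get_state(): the state, without advancing time (a new reading comes with each control period).
- r.capture(name): name is "side" or "top"; returns (picture, depth): 420x560x3 uint8, red, green, blue; 420x560 float32, m along the optical axis (not along the pixel's ray), 0 where there is no reading.
- r.camera_model(name): a dict with "vertical_fov" (degrees; the focal length in pixels is half the picture's height over the tangent of half this angle, whatever the lens; pixels are square), "cx", "cy" (the principal point, pixels), "dist" ([k1, k2, p1, p2, k3] as OpenCV has them; the pictures are not rectified), "R" (3x3) and "t" (3): a world point X has camera coordinates R X + t. Camera axes: x right, y down, z forward; pixel columns grow to the right and rows downward; lengths in m; the calibration is good to about 2 mm. A picture is of the moment at which its call begins. camera_model takes no time and is no camera call.
- r.close_job(): hands the job in, once; it reports no verdict.
Trained networks look in the newest picture that a camera, given by its name, has taken for a name from the list of things; names that differ only in an ending like _2 or _b are one class to them, and where a whole thing is asked for, a point or a joint stands for the part that bears it (a point fixed in the world has none). Each returns a list of dicts, best first, with "score" (0 to 1); they miss things now and then, are a little off and sometimes report something else, mostly with a low value. They report only what shows in the picture. A call takes as long as a camera call. They do not tell look-alikes from the thing itself.
- r.cut_out(camera, query): "mask" (420x560 bool, what is visible of it) and "bbox" ([left, top, width, height] in pixels, round what is visible of it).
- r.spot_point(camera, query): "centre" ([column, row] in pixels: a listed point, or the origin of a listed thing).
The state is a dict: "time_s": time; "joints": joint angles; "qd": joint speeds; "joint_torque": joint torques, N m; "tcp_pos": TCP position; "eef_rot": TCP orientation; "contact_force": force on the tool from outside, world axes, zero at the start; "moment": the same for the moment, N m; "gripper_width": finger opening in m.
Only numpy, scipy, OpenCV 4.12 (cv2) and the standard library are available. Lean on these libraries where they do the work, as an engineer would, in place of code of your own. Each camera call takes 0.05 s, during which the arm holds its last target.

## Working session

There is one attempt and no reset: what is moved stays moved. The work goes in short steps, Python scripts to look and compute and a tool call to move; the robot and the scene stay as the last step left them, time stands still between calls to the robot, and variables do not carry over. Pictures are saved under pics/ and viewed, and the job is handed in when it is done.

Besides the shell and the picture viewer there is one more tool, called after ">>>" as name([rows], argument=value, ...), one row to a line, values as JSON. arm_command: Moves the arm, as the interface text tells. Shift numbers are shares of 0.02 m and turn numbers shares of 0.08 rad, none past 1 either way. Its arguments: {"type":"object","properties":{"plan":{"type":"array","items":{"type":"object","properties":{"dx":{"type":"number"},"dy":{"type":"number"},"dz":{"type":"number"},"wx":{"type":"number"},"wy":{"type":"number"},"wz":{"type":"number"}}}},"fingers":{"type":"number"},"force":{"type":"number"}},"required":["plan"]}

```bash
ls; mkdir -p pics
cat > h.py <<'E'
import numpy as np, cv2
from plant import r
def K(n):
    m=r.camera_model(n); f=210/np.tan(np.radians(m["vertical_fov"])/2)
    return np.array([[f,0,m["cx"]],[0,f,m["cy"]],[0,0,1.]]),np.array(m["dist"],float),np.array(m["R"]),np.array(m["t"])
def world(n,uv,z):  # z: depth array per point
    k,d,R,t=K(n); p=cv2.undistortPoints(np.array(uv,float).reshape(-1,1,2),k,d)[:,0]
    z=np.array(z,float).reshape(-1,1); c=np.hstack([p*z,z]); return (c-t)@R
def onplane(n,uv,h):
    k,d,R,t=K(n); p=cv2.undistortPoints(np.array(uv,float).reshape(-1,1,2),k,d)[:,0]
    ray=np.hstack([p,np.ones((len(p),1))])@R; o=-R.T@t
    s=(h-o[2])/ray[:,2]; return o+ray*s[:,None]
def proj(n,X):
    k,d,R,t=K(n); return cv2.projectPoints(np.array(X,float).reshape(-1,3),cv2.Rodrigues(R)[0],t,k,d)[0][:,0]
E
python3 - <<'E'
from h import *
for n in("top","side"):
    im,d=r.capture(n); cv2.imwrite(f"pics/{n}0.png",im[:,:,::-1]); np.save(f"{n}0.npy",d)
    k,di,R,t=K(n); print(n,k.round(1).tolist(),di,(-R.T@t).round(3),R.round(2).tolist())
    for q in("block","vice","bed_mid","jaw","crank_axis","sleeve","sleeve_mid","jar","tape","brush"):
        try:
            print(q,[(np.round(x["centre"]).tolist(),round(x["score"],2)) for x in r.spot_point(n,q)][:4])
        except Exception as e: print(q,e)
print(r.get_state())
E
```

```text
pics
top [[444.5, 0.0, 276.8], [0.0, 444.5, 213.2], [0.0, 0.0, 1.0]] [-0.09341661  0.          0.          0.          0.        ] [ 0.258 -0.022  1.525] [[0.01, -1.0, -0.0], [-0.98, -0.01, -0.19], [0.19, 0.01, -0.98]]
block [([168.0, 233.0], 0.63)]
vice [([286.0, 213.0], 0.98), ([232.0, 147.0], 0.43), ([167.0, 234.0], 0.3)]
bed_mid [([262.0, 213.0], 0.9)]
jaw [([279.0, 213.0], 0.71), ([232.0, 145.0], 0.67)]
crank_axis [([320.0, 210.0], 0.72)]
sleeve [([309.0, 229.0], 0.55)]
sleeve_mid []
jar [([178.0, 178.0], 0.62)]
tape [([233.0, 145.0], 0.61)]
brush [([389.0, 241.0], 0.7)]
side [[388.4, 0.0, 275.8], [0.0, 388.4, 208.1], [0.0, 0.0, 1.0]] [-0.05936754  0.          0.          0.          0.        ] [0.536 0.797 0.755] [[-1.0, 0.01, -0.0], [0.01, 0.61, -0.79], [-0.0, -0.79, -0.61]]
block [([263.0, 320.0], 0.86), ([375.0, 307.0], 0.77), ([322.0, 313.0], 0.68), ([306.0, 366.0], 0.66)]
vice [([272.0, 241.0], 0.59)]
bed_mid [([271.0, 253.0], 0.67)]
jaw [([270.0, 236.0], 0.76)]
crank_axis [([272.0, 188.0], 0.59)]
sleeve [([290.0, 202.0], 0.59)]
sleeve_mid [([293.0, 190.0], 0.65)]
jar [([208.0, 360.0], 0.85)]
tape [([174.0, 289.0], 0.87), ([269.0, 242.0], 0.23)]
brush [([300.0, 167.0], 0.67)]
{'time_s': 1.1, 'joints': array([ 1.65058520e+01,  2.05449939e+01,  6.81360443e-01,  2.93828439e-03,
       -7.01344323e+01, -1.65052054e+01]), 'qd': array([ 0.03363705, -0.06752231,  0.05140473,  0.07147865, -0.00594965,
        0.06492403]), 'joint_torque': array([-1.17241238e-03, -5.82398272e+01,  2.93303883e+01,  7.00235635e+00,
        1.24360219e-02, -3.94607082e-05]), 'tcp_pos': array([ 6.74989523e-01, -4.61203659e-05,  2.37581374e-01]), 'eef_rot': array([-128.50628543,   89.9966269 ,  -38.5046404 ]), 'contact_force': array([-0.22763709,  0.08189901, -0.04850213]), 'moment': array([0.00322819, 0.022128  , 0.001576  ]), 'gripper_width': 0.08748623395020921}
```

View pics/top0.png

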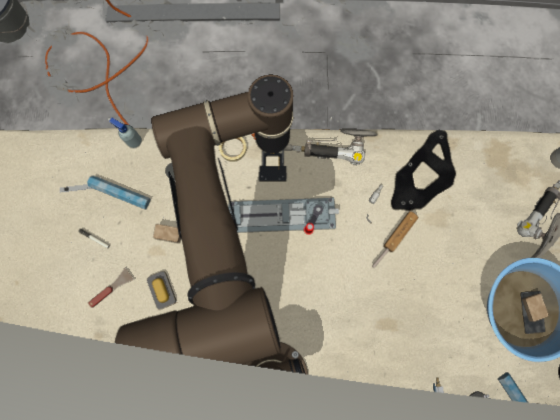

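View pics/side0.png

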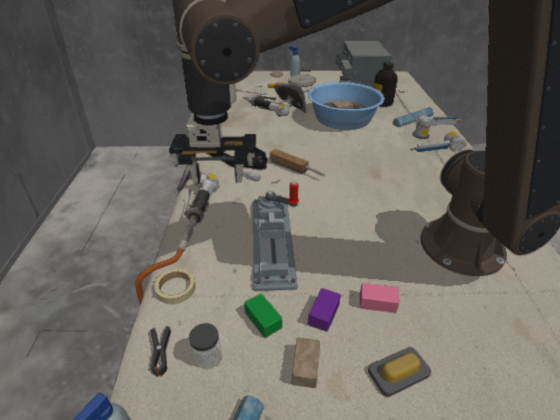

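The top view shows the vice at (236–338, 198–232), the red sleeve at (309,229) and the tan block at (167,232), partly hidden by the arm. The side view shows the tan block at (306,366), the vice at (272,240) and the sleeve at (294,193). The green, purple and pink blocks are decoys. Next I'll measure.

Run:
```python
from h import *
im={};D={}
for n in("top","side"):
    im[n]=cv2.imread(f"pics/{n}0.png"); D[n]=np.load(f"{n}0.npy")
def cloud(n,m):
    m=m&(D[n]>0); v,u=np.nonzero(m); return world(n,np.c_[u,v],D[n][v,u])
for n in im:
    u,v=np.meshgrid(np.arange(560),np.arange(420)); P=cloud(n,np.ones((420,560),bool))
    np.save(n+"cl.npy",P); print(n,len(P))
# block from side: cut_out
for x in r.cut_out("side","block"):
    m=x["mask"]; P=cloud("side",m); 
    if not len(P): continue
    top=P[(P[:,2]>.034)&(P[:,2]<.05)]
    b=im["side"][m].mean(0).round(); print(x["score"],x["bbox"],b,len(P),len(top),np.percentile(P[:,2],[1,50,99]).round(3))
    if len(top)>20:
        rr=cv2.minAreaRect((top[:,:2]*1000).astype(np.float32)); print(rr)
for n,q,hs in(("side","sleeve",.0),("top","sleeve",0)):
    for x in r.cut_out(n,q)[:1]:
        P=cloud(n,x["mask"]); print(n,q,x["bbox"],np.percentile(P,[2,50,98],axis=0).round(3).tolist())
for n in("top","side"):
    for x in r.cut_out(n,"vice")[:1]:
        P=cloud(n,x["mask"]); P=P[(P[:,2]>.003)&(P[:,2]<.15)]; rr=cv2.minAreaRect((P[:,:2]*1000).astype(np.float32)); print(n,"vice",x["bbox"],rr,np.percentile(P,[1,50,99],axis=0).round(3).tolist())
for n,l in (("top",{"bed_mid":([262,213],.022),"crank_axis":([320,210],.112),"sleeve":([309,229],.079)}),("side",{"bed_mid":([271,253],.022),"crank_axis":([272,188],.112),"sleeve":([290,202],.079),"sleeve_mid":([293,190],.114),"vice":([272,241],0)})):
    for q,(c,h) in l.items(): print(n,q,onplane(n,[c],h).round(3))
for q,n in(("jar","side"),("tape","side"),("brush","side")):
    for x in r.cut_out(n,q)[:1]:
        P=cloud(n,x["mask"]);print(q,np.percentile(P,[2,50,98],axis=0).round(3).tolist())
```

```text
top 234240
side 234253
0.72 [192.4, 322.9, 27.8, 45.5] [88. 91. 91.] 1219 131 [0.005 0.076 0.085]
((674.1975708007812, 357.13897705078125), (60.853755950927734, 24.571985244750977), 16.114627838134766)
0.68 [292.1, 337.9, 29.5, 51.4] [ 90. 107. 122.] 1146 949 [0.004 0.04  0.044]
((472.9801025390625, 364.1291809082031), (87.03870391845703, 49.390262603759766), 82.4836196899414)
0.64 [304.9, 286.9, 39.8, 47.5] [112.  47.  89.] 964 695 [0.    0.04  0.044]
((421.3017272949219, 228.79550170898438), (91.01492309570312, 49.918888092041016), 64.32664489746094)
0.55 [243.4, 292.6, 40.5, 44.5] [ 51. 105.  31.] 1065 743 [0.001 0.04  0.044]
((564.8077392578125, 243.3608856201172), (50.47227478027344, 91.02970886230469), 33.528602600097656)
side sleeve [288.5, 186.2, 6.3, 16.3] [[0.469, -0.116, 0.082], [0.482, -0.106, 0.111], [0.493, -0.1, 0.139]]
top sleeve [306.5, 227.3, 5.6, 8.9] [[0.466, -0.124, 0.08], [0.471, -0.112, 0.124], [0.481, -0.103, 0.145]]
top vice [234.4, 195.8, 103.5, 40.0] ((530.6088256835938, -40.82817077636719), (137.43212890625, 362.7332458496094), 2.558410167694092) [[0.472, -0.211, 0.007], [0.538, -0.044, 0.023], [0.599, 0.129, 0.14]]
side vice [251.9, 179.7, 48.4, 112.2] ((533.9326782226562, -31.38037109375), (137.294677734375, 378.7900085449219), 0.14857421815395355) [[0.473, -0.176, 0.007], [0.539, 0.0, 0.022], [0.598, 0.155, 0.135]]
top bed_mid [[0.546 0.038 0.022]]
top crank_axis [[ 0.54  -0.154  0.112]]
top sleeve [[ 0.483 -0.12   0.079]]
side bed_mid [[0.545 0.043 0.022]]
side crank_axis [[ 0.542 -0.134  0.112]]
side sleeve [[ 0.489 -0.11   0.079]]
side sleeve_mid [[ 0.481 -0.121  0.114]]
side vice [[ 0.542 -0.029 -0.   ]]
jar [[0.649, 0.315, 0.007], [0.676, 0.356, 0.076], [0.706, 0.37, 0.085]]
tape [[0.738, 0.103, 0.002], [0.787, 0.156, 0.022], [0.832, 0.197, 0.026]]
brush [[0.412, -0.48, 0.001], [0.481, -0.419, 0.033], [0.55, -0.375, 0.044]]
```

Run:
```python
from h import *
from scipy.spatial.transform import Rotation as Ro
T=np.load("topcl.npy");S=np.load("sidecl.npy")
for nm,P in(("top",T),("side",S)):
    P=P[(abs(P[:,0]-.54)<.1)&(P[:,1]>-.26)&(P[:,1]<.19)]
    for lo,hi in((.009,.018),(.019,.026),(.044,.058),(.06,.069),(.07,.085)):
        q=P[(P[:,2]>lo)&(P[:,2]<hi)]
        if len(q)>20: print(nm,lo,len(q),cv2.minAreaRect((q[:,:2]*1000).astype(np.float32)),np.percentile(q[:,:2],[1,99],axis=0).round(3).tolist())
    # edges of base: x extents per y-slice
    q=P[(P[:,2]>.008)&(P[:,2]<.03)]
    for y in np.arange(-.2,.16,.04):
        s=q[abs(q[:,1]-y)<.01]
        if len(s)>5: print(" y%.2f"%y,len(s),np.percentile(s[:,0],[1,99]).round(4))
    # height profile along y near centre line
    s=P[abs(P[:,0]-.541)<.025]
    for y in np.arange(-.21,.19,.01):
        w=s[abs(s[:,1]-y)<.005]
        if len(w): print("%.2f:%.0f/%.0f"%(y,1000*np.median(w[:,2]),1000*w[:,2].max()),end=" ")
    print()
s=r.get_state();print(Ro.from_euler('xyz',s["eef_rot"],degrees=True).as_matrix().round(3))
A=cv2.imread("pics/top0.png")[170:260,210:360];B=cv2.imread("pics/side0.png")[160:310,220:330]
cv2.imwrite("pics/z1.png",cv2.resize(A,None,fx=5,fy=5,interpolation=2));cv2.imwrite("pics/z2.png",cv2.resize(B,None,fx=4,fy=4,interpolation=2))
```

```text
top 0.009 955 ((541.8726806640625, -36.84840393066406), (435.5377502441406, 190.85238647460938), 89.48562622070312) [[0.48, -0.214], [0.627, 0.152]]
top 0.019 855 ((541.6719970703125, -29.944610595703125), (107.6277847290039, 361.84747314453125), 3.2710256576538086) [[0.491, -0.2], [0.597, 0.128]]
top 0.044 573 ((544.65478515625, -42.757904052734375), (76.99043273925781, 357.09600830078125), 1.1508430242538452) [[0.506, -0.208], [0.585, 0.132]]
top 0.06 48 ((546.1480712890625, -147.98385620117188), (53.73992919921875, 56.32264709472656), 88.887451171875) [[0.519, -0.175], [0.574, -0.121]]
top 0.07 140 ((514.1052856445312, -132.18150329589844), (30.71931266784668, 107.27734375), 64.4781494140625) [[0.466, -0.163], [0.562, -0.103]]
 y-0.20 150 [0.4577 0.6183]
 y-0.16 49 [0.4637 0.6131]
 y-0.12 23 [0.5109 0.6219]
 y-0.08 157 [0.4847 0.6061]
 y-0.04 66 [0.4816 0.634 ]
 y0.00 165 [0.4873 0.6125]
 y0.04 186 [0.4851 0.5987]
 y0.08 187 [0.4716 0.6344]
 y0.12 77 [0.4804 0.6234]
-0.21:19/51 -0.20:17/47 -0.19:43/52 -0.18:50/63 -0.17:57/64 -0.16:63/85 -0.15:79/91 -0.14:79/93 -0.13:62/82 -0.12:51
[... 1096 characters left out ...]
-0.157], [0.563, -0.1]]
 y-0.20 15 [0.5904 0.6032]
 y-0.16 37 [0.4954 0.6017]
 y-0.12 88 [0.4935 0.6001]
 y-0.08 74 [0.492  0.5987]
 y-0.04 70 [0.4904 0.5971]
 y0.00 199 [0.489  0.5954]
 y0.04 203 [0.4855 0.594 ]
 y0.08 175 [0.4843 0.5925]
 y0.12 91 [0.4813 0.5909]
-0.18:50/50 -0.16:79/79 -0.15:79/87 -0.14:75/86 -0.13:63/80 -0.12:51/76 -0.11:39/50 -0.10:23/44 -0.09:24/43 -0.08:41/44 -0.07:41/43 -0.06:42/42 -0.05:51/53 -0.04:51/54 -0.03:49/53 -0.02:44/53 -0.01:33/54 0.00:22/25 0.01:21/24 0.02:22/23 0.03:21/25 0.04:21/26 0.05:21/25 0.06:22/25 0.07:21/24 0.08:22/24 0.11:53/53 0.12:53/57 0.13:46/57 0.14:31/51 0.15:15/40 0.16:2/15 0.17:1/3 0.18:1/600 
[[ 0. -1. -0.]
 [ 0. -0.  1.]
 [-1. -0.  0.]]
```

View pics/z1.png

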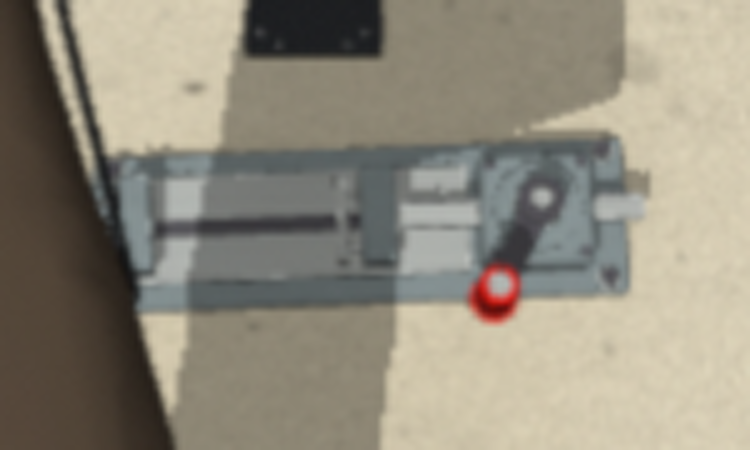

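View pics/z2.png

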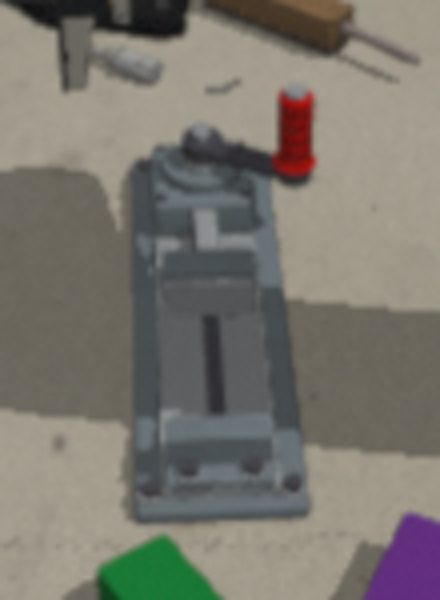

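>>> arm_command([
  {"dy":0.55,"dz":1,"wx":0.82},
  {"dy":0.55,"dz":1,"wx":0.82},
  {"dy":0.42,"dz":1},
  {"dy":0.42,"dz":1},
  {"dy":0.42,"dz":1},
  {"dy":0.42,"dz":1},
  {"dy":0.42,"dz":1},
  {"dy":0.42,"dz":1},
  {"dy":0.42,"dz":1},
  {"dy":0.42,"dz":1},
  {"dy":0.42,"dz":1},
  {"dy":0.42,"dz":1},
  {"dy":0.42,"dz":1},
  {"dy":0.42,"dz":1},
  {"dy":0.42,"dz":1},
  {"dy":0.42,"dz":1},
  {"dy":0.42,"dz":1},
  {"dy":0.42,"dz":1},
], fingers=-1, force=25)

```text
schema error: expected keys dx, dy, dz, wx, wy, wz
```

>>> arm_command([
  {"dx":0,"dy":0.55,"dz":1,"wx":0.82,"wy":0,"wz":0},
  {"dx":0,"dy":0.5,"dz":1,"wx":0.82,"wy":0,"wz":0},
  {"dx":0,"dy":0.42,"dz":1,"wx":0,"wy":0,"wz":0},
  {"dx":0,"dy":0.42,"dz":1,"wx":0,"wy":0,"wz":0},
  {"dx":0,"dy":0.42,"dz":1,"wx":0,"wy":0,"wz":0},
  {"dx":0,"dy":0.42,"dz":1,"wx":0,"wy":0,"wz":0},
  {"dx":0,"dy":0.42,"dz":1,"wx":0,"wy":0,"wz":0},
  {"dx":0,"dy":0.42,"dz":1,"wx":0,"wy":0,"wz":0},
  {"dx":0,"dy":0.42,"dz":1,"wx":0,"wy":0,"wz":0},
  {"dx":0,"dy":0.42,"dz":1,"wx":0,"wy":0,"wz":0},
  {"dx":0,"dy":0.42,"dz":1,"wx":0,"wy":0,"wz":0},
  {"dx":0,"dy":0.42,"dz":1,"wx":0,"wy":0,"wz":0},
  {"dx":0,"dy":0.42,"dz":1,"wx":0,"wy":0,"wz":0},
  {"dx":0,"dy":0.42,"dz":1,"wx":0,"wy":0,"wz":0},
  {"dx":0,"dy":0.42,"dz":1,"wx":0,"wy":0,"wz":0},
  {"dx":0,"dy":0.42,"dz":1,"wx":0,"wy":0,"wz":0},
  {"dx":0,"dy":0.42,"dz":1,"wx":0,"wy":0,"wz":0},
  {"dx":0,"dy":0.42,"dz":1,"wx":0,"wy":0,"wz":0},
], fingers=-1, force=25)

```text
time_s: 3.0
tcp_pos: [0.5625, 0.3892, 0.2384]
eef_rot: [-66.1, 89.9, 15.6]
contact_force: [0.2, 0.5, -0.4]
gripper_width: 0.0879
```

```bash
cat >> h.py <<'E'
from scipy.spatial.transform import Rotation as Ro
def go(x,y,z,yaw=None):
    s=r.get_state(); R=Ro.from_euler('xyz',s["eef_rot"],degrees=True).as_matrix(); p=s["tcp_pos"]
    d=R.T@(np.array([x,y,z])-p)/.02
    cur=np.degrees(np.arctan2(-R[0,2],R[1,2])) # tool z heading rel. world y
    print("t",round(s["time_s"],2),"p",p.round(4),"yaw(toolz vs y)",round(cur,2),"down",R[:,0].round(3),"shift units",d.round(2),"F",s["contact_force"].round(1),"w",round(s["gripper_width"],4))
    if yaw is not None: print("wx units",round(-np.radians(yaw-cur)/.08,2))
E
python3 -c "
from h import *
go(.473,.364,.020,-7.5)
for n in ('top','side'):
    im,d=r.capture(n); cv2.imwrite(f'pics/{n}1.png',im[:,:,::-1]); np.save(n+'1.npy',d)
D=d;m=np.zeros((420,560),bool);m[330:395,285:330]=1
v,u=np.nonzero(m&(D>0));P=world('side',np.c_[u,v],D[v,u]);q=P[(P[:,2]>.034)&(P[:,2]<.048)]
print(cv2.minAreaRect((q[:,:2]*1000).astype(np.float32)),len(q))
"
```

```text
t 3.0 p [0.5625 0.3892 0.2384] yaw(toolz vs y) -8.28 down [ 0.002  0.    -1.   ] shift units [10.91  4.26 -1.9 ] F [ 0.2  0.5 -0.4] w 0.0879
wx units -0.17
((473.1407775878906, 364.20135498046875), (88.69309997558594, 50.29607009887695), 81.1314926147461) 979
```

View pics/side1.png

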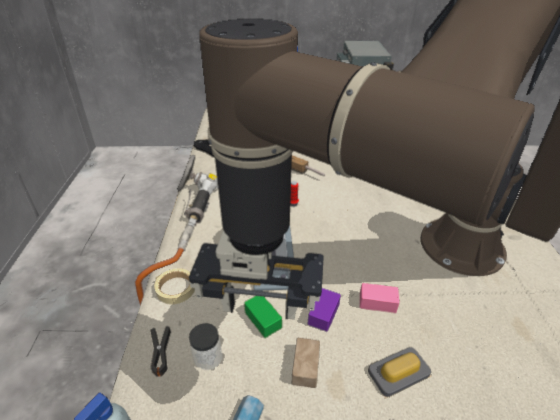

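The side view shows the tan block at (306,362) unobstructed and the gripper behind it. The block measures (0.473, 0.364), yaw about -8°, which matches its given size.

>>> arm_command([
  {"dx":0,"dy":0.85,"dz":-0.38,"wx":0,"wy":0,"wz":0},
  {"dx":0,"dy":0.85,"dz":-0.38,"wx":0,"wy":0,"wz":0},
  {"dx":0,"dy":0.85,"dz":-0.38,"wx":0,"wy":0,"wz":0},
  {"dx":0.5,"dy":0.85,"dz":-0.38,"wx":0,"wy":0,"wz":0},
  {"dx":1,"dy":0.85,"dz":-0.38,"wx":0,"wy":0,"wz":0},
  {"dx":1,"dy":0,"dz":0,"wx":0,"wy":0,"wz":0},
  {"dx":1,"dy":0,"dz":0,"wx":0,"wy":0,"wz":0},
  {"dx":1,"dy":0,"dz":0,"wx":0,"wy":0,"wz":0},
  {"dx":1,"dy":0,"dz":0,"wx":0,"wy":0,"wz":0},
  {"dx":0,"dy":0,"dz":0,"wx":0,"wy":0,"wz":0},
])

```text
time_s: 3.93
tcp_pos: [0.4701, 0.3617, 0.1258]
eef_rot: [-40.8, 89.6, 41.1]
contact_force: [0.4, -1.2, -0.5]
gripper_width: 0.0876
```

```bash
python3 -c "
from h import *
go(.473,.364,.020,-8)"
```

```text
t 3.93 p [0.4701 0.3617 0.1258] yaw(toolz vs y) -8.09 down [ 0.005  0.004 -1.   ] shift units [ 5.29 -0.11  0.11] F [ 0.4 -1.2 -0.5] w 0.0876
wx units -0.02
```

>>> arm_command([
  {"dx":1,"dy":-0.1,"dz":0.1,"wx":0,"wy":0,"wz":0},
  {"dx":1,"dy":0,"dz":0,"wx":0,"wy":0,"wz":0},
  {"dx":1,"dy":0,"dz":0,"wx":0,"wy":0,"wz":0},
  {"dx":1,"dy":0,"dz":0,"wx":0,"wy":0,"wz":0},
  {"dx":0.8,"dy":0,"dz":0,"wx":0,"wy":0,"wz":0},
  {"dx":0,"dy":0,"dz":0,"wx":0,"wy":0,"wz":0},
])

```text
time_s: 4.43
tcp_pos: [0.4772, 0.3647, 0.0331]
eef_rot: [-42.5, 89.2, 39.4]
contact_force: [-0.4, 0.3, -0.2]
gripper_width: 0.088
```

```bash
python3 -c "
from h import *
go(.473,.364,.020,-8)"
```

```text
t 4.43 p [0.4772 0.3647 0.0331] yaw(toolz vs y) -8.09 down [ 0.011  0.009 -1.   ] shift units [ 0.65  0.21 -0.07] F [-0.4  0.3 -0.2] w 0.088
wx units -0.02
```

>>> arm_command([
  {"dx":0.65,"dy":0.2,"dz":0,"wx":0,"wy":0.12,"wz":0.13},
  {"dx":0,"dy":0,"dz":0,"wx":0,"wy":0,"wz":0},
])

```text
time_s: 4.6
tcp_pos: [0.4742, 0.3657, 0.0213]
eef_rot: [39.2, 89.9, 121.1]
contact_force: [-0.6, -0.9, -0.3]
gripper_width: 0.0873
```

>>> arm_command([
  {"dx":0,"dy":0,"dz":0,"wx":0,"wy":0,"wz":0},
  {"dx":0,"dy":0,"dz":0,"wx":0,"wy":0,"wz":0},
  {"dx":0,"dy":0,"dz":0,"wx":0,"wy":0,"wz":0},
  {"dx":0,"dy":0,"dz":0,"wx":0,"wy":0,"wz":0},
  {"dx":0,"dy":0,"dz":0,"wx":0,"wy":0,"wz":0},
], fingers=1, force=25)

```text
time_s: 5.02
tcp_pos: [0.4762, 0.3679, 0.026]
eef_rot: [-23.8, 89.6, 58.2]
contact_force: [-1.0, -0.5, 0.3]
gripper_width: 0.0597
```

```bash
python3 -c "
from h import *
go(.540,.049,.180,2.4)"
```

```text
t 5.02 p [0.4762 0.3679 0.026 ] yaw(toolz vs y) -8.04 down [ 0.003  0.006 -1.   ] shift units [ -7.78  -5.41 -15.29] F [-1.  -0.5  0.3] w 0.0597
wx units -2.28
```

>>> arm_command([
  {"dx":0.35,"dy":0,"dz":-0.1,"wx":0,"wy":0,"wz":0},
  {"dx":0,"dy":0,"dz":0,"wx":0,"wy":0,"wz":0},
  {"dx":0,"dy":0,"dz":0,"wx":0,"wy":0,"wz":0},
  {"dx":0,"dy":0,"dz":0,"wx":0,"wy":0,"wz":0},
])

```text
time_s: 5.35
tcp_pos: [0.4757, 0.3659, 0.019]
eef_rot: [-21.7, 89.6, 60.2]
contact_force: [-0.8, 0.8, -1.9]
gripper_width: 0.0506
```

```bash
python3 -c "
from h import *
go(.540,.049,.180,2.4)"
```

```text
t 5.35 p [0.4757 0.3659 0.019 ] yaw(toolz vs y) -8.05 down [ 0.004  0.007 -1.   ] shift units [ -8.14  -5.42 -15.18] F [-0.8  0.8 -1.9] w 0.0506
wx units -2.28
```

>>> arm_command([
  {"dx":-0.7,"dy":0,"dz":0,"wx":0,"wy":0.06,"wz":0.04},
  {"dx":-1,"dy":0,"dz":0,"wx":0,"wy":0,"wz":0},
  {"dx":-1,"dy":0,"dz":0,"wx":0,"wy":0,"wz":0},
  {"dx":-1,"dy":0,"dz":0,"wx":0,"wy":0,"wz":0},
  {"dx":-1,"dy":0,"dz":0,"wx":-0.7,"wy":0,"wz":0},
  {"dx":-1,"dy":0,"dz":-0.5,"wx":-0.8,"wy":0,"wz":0},
  {"dx":-1,"dy":0,"dz":-1,"wx":-0.75,"wy":0,"wz":0},
  {"dx":-0.5,"dy":-0.2,"dz":-1,"wx":0,"wy":0,"wz":0},
  {"dx":0,"dy":-0.2,"dz":-1,"wx":0,"wy":0,"wz":0},
  {"dx":0,"dy":-0.2,"dz":-1,"wx":0,"wy":0,"wz":0},
  {"dx":0,"dy":-0.2,"dz":-1,"wx":0,"wy":0,"wz":0},
  {"dx":0,"dy":-0.2,"dz":-1,"wx":0,"wy":0,"wz":0},
  {"dx":0,"dy":-0.2,"dz":-1,"wx":0,"wy":0,"wz":0},
  {"dx":0,"dy":-0.2,"dz":-1,"wx":0,"wy":0,"wz":0},
  {"dx":0,"dy":-0.2,"dz":-1,"wx":0,"wy":0,"wz":0},
  {"dx":0,"dy":0,"dz":0,"wx":0,"wy":0,"wz":0},
])

```text
time_s: 6.68
tcp_pos: [0.5118, 0.1664, 0.1657]
eef_rot: [129.0, 89.4, -138.1]
contact_force: [-0.6, -0.2, -1.8]
gripper_width: 0.0507
```

```bash
python3 -c "
from h import *
go(.540,.051,.160,2.4)"
```

```text
t 6.68 p [0.5118 0.1664 0.1657] yaw(toolz vs y) 2.91 down [-0.008 -0.007 -1.   ] shift units [ 0.32 -1.12 -5.83] F [-0.6 -0.2 -1.8] w 0.0507
wx units 0.11
```

>>> arm_command([
  {"dx":0,"dy":-0.2,"dz":-1,"wx":0.1,"wy":-0.09,"wz":-0.1},
  {"dx":0,"dy":-0.2,"dz":-1,"wx":0,"wy":0,"wz":0},
  {"dx":0,"dy":-0.2,"dz":-1,"wx":0,"wy":0,"wz":0},
  {"dx":0,"dy":-0.2,"dz":-1,"wx":0,"wy":0,"wz":0},
  {"dx":0,"dy":-0.2,"dz":-1,"wx":0,"wy":0,"wz":0},
  {"dx":0,"dy":-0.1,"dz":-0.4,"wx":0,"wy":0,"wz":0},
  {"dx":0,"dy":0,"dz":0,"wx":0,"wy":0,"wz":0},
  {"dx":0,"dy":0,"dz":0,"wx":0,"wy":0,"wz":0},
])

```text
time_s: 7.35
tcp_pos: [0.5376, 0.0537, 0.1636]
eef_rot: [87.6, 89.8, 179.9]
contact_force: [0.3, 0.1, -1.5]
gripper_width: 0.0508
```

```bash
python3 -c "
from h import *
go(.540,.051,.060,2.4)
for n in ('top','side'):
    im,d=r.capture(n); cv2.imwrite(f'pics/{n}2.png',im[:,:,::-1]); np.save(n+'2.npy',d)
"
```

```text
t 7.35 p [0.5376 0.0537 0.1636] yaw(toolz vs y) 2.27 down [-0.004  0.    -1.   ] shift units [ 5.18 -0.13 -0.14] F [ 0.3  0.1 -1.5] w 0.0508
wx units -0.03
```

View pics/side2.png

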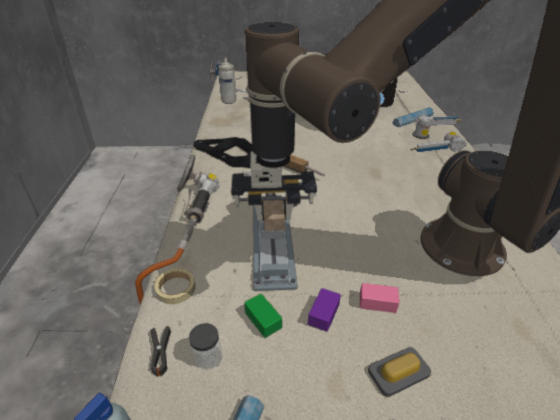

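View pics/top2.png

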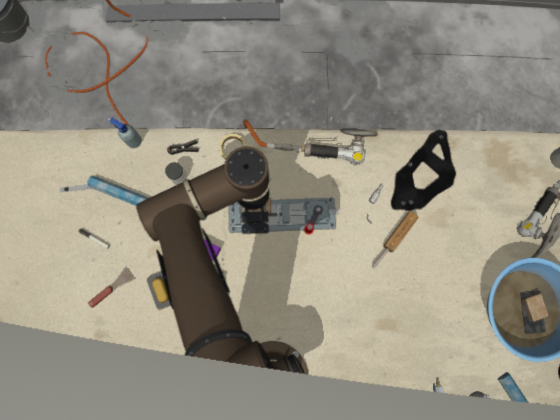

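The side view shows the block (275,213) held over the vice, in line with it. The top view now shows the fence end at (232,215).

Run:
```python
from h import *
for n in("top","side"):
    D=np.load(n+"2.npy"); v,u=np.nonzero(D>0); P=world(n,np.c_[u,v],D[v,u])
    a=.042; o=np.array([.5433,-.027]); q=P[:,:2]-o
    X=q[:,0]*np.cos(a)+q[:,1]*np.sin(a); Y=-q[:,0]*np.sin(a)+q[:,1]*np.cos(a)
    for zl,zh in((.008,.02),(.046,.058)):
        m=(P[:,2]>zl)&(P[:,2]<zh)&(abs(X)<.06)&(abs(Y)<.2)
        for lo,hi in((-.02,.06),(.10,.2)):
            k=m&(Y>lo)&(Y<hi)
            if k.sum()>10: print(n,zl,lo,k.sum(),"X",np.percentile(X[k],[2,98]).round(4),"Y",np.percentile(Y[k],[2,98]).round(4))
    # block points
    m=(P[:,2]>.1)&(P[:,2]<.21)&(abs(X)<.04)&(abs(Y-.08)<.07); print(np.percentile(np.c_[X,Y,P[:,2]][m],[2,98],axis=0).round(3).tolist() if m.sum() else "")
```

```text
top 0.008 -0.02 208 X [-0.0551  0.0522] Y [-0.0196  0.0426]
top 0.008 0.1 125 X [-0.0559  0.0467] Y [0.1373 0.1835]
top 0.046 -0.02 123 X [-0.0332  0.0307] Y [-0.0195  0.0139]
top 0.046 0.1 106 X [-0.0345  0.0305] Y [0.141 0.159]
[[-0.027, 0.034, 0.159], [0.017, 0.121, 0.191]]
side 0.008 -0.02 275 X [-0.054   0.0532] Y [-0.016   0.0584]
side 0.008 0.1 507 X [-0.0543  0.0536] Y [0.1022 0.1831]
side 0.046 -0.02 67 X [-0.0285  0.032 ] Y [-0.0171  0.0159]
side 0.046 0.1 184 X [-0.0321  0.0298] Y [0.1416 0.1605]
[[-0.037, 0.056, 0.149], [0.037, 0.123, 0.199]]
```

>>> arm_command([
  {"dx":1,"dy":-0.1,"dz":-0.1,"wx":0,"wy":0,"wz":-0.05},
  {"dx":1,"dy":0,"dz":0,"wx":0,"wy":0,"wz":0},
  {"dx":1,"dy":0,"dz":0,"wx":0,"wy":0,"wz":0},
  {"dx":1,"dy":0,"dz":0,"wx":0,"wy":0,"wz":0},
  {"dx":1,"dy":0,"dz":0,"wx":0,"wy":0,"wz":0},
  {"dx":0.3,"dy":0,"dz":0,"wx":0,"wy":0,"wz":0},
  {"dx":0,"dy":0,"dz":0,"wx":0,"wy":0,"wz":0},
])

```text
time_s: 8.03
tcp_pos: [0.5417, 0.0596, 0.0563]
eef_rot: [-70.6, 89.6, 22.2]
contact_force: [-0.4, 0.4, -1.7]
gripper_width: 0.0505
```

```bash
python3 -c "
from h import *
go(.539,.051,.041,2.4)"
```

```text
t 8.03 p [0.5417 0.0596 0.0563] yaw(toolz vs y) 2.78 down [ 0.007  0.003 -1.   ] shift units [ 0.76  0.16 -0.42] F [-0.4  0.4 -1.7] w 0.0505
wx units 0.08
```

>>> arm_command([
  {"dx":0,"dy":0.15,"dz":-0.42,"wx":0.05,"wy":0.03,"wz":0.07},
  {"dx":0.35,"dy":0,"dz":0,"wx":0,"wy":0,"wz":0},
  {"dx":0.2,"dy":0,"dz":0,"wx":0,"wy":0,"wz":0},
])

```text
time_s: 8.28
tcp_pos: [0.5405, 0.0522, 0.0473]
eef_rot: [-81.5, 89.8, 11.2]
contact_force: [-0.5, -0.1, -2.1]
gripper_width: 0.0511
```

```bash
python3 -c "
from h import *
go(.539,.051,.041,2.4)"
```

```text
t 8.28 p [0.5405 0.0522 0.0473] yaw(toolz vs y) 2.69 down [ 0.004  0.001 -1.   ] shift units [ 0.31  0.08 -0.06] F [-0.5 -0.1 -2.1] w 0.0511
wx units 0.06
```

>>> arm_command([
  {"dx":0.2,"dy":0.05,"dz":0,"wx":0.05,"wy":0,"wz":0.04},
  {"dx":0.1,"dy":0,"dz":0,"wx":0,"wy":0,"wz":0},
  {"dx":0.1,"dy":0,"dz":0,"wx":0,"wy":0,"wz":0},
])

```text
time_s: 8.53
tcp_pos: [0.5404, 0.0523, 0.0408]
eef_rot: [-69.9, 89.8, 22.5]
contact_force: [-13.3, 3.0, 35.3]
gripper_width: 0.0506
```

```bash
python3 -c "
from h import *
go(.539,.051,.041,2.4)"
```

```text
t 8.53 p [0.5404 0.0523 0.0408] yaw(toolz vs y) 2.45 down [ 0.003  0.001 -1.   ] shift units [-0.01  0.07 -0.06] F [-13.3   3.   35.3] w 0.0506
wx units 0.01
```

>>> arm_command([
  {"dx":-0.05,"dy":0,"dz":0,"wx":0,"wy":0,"wz":0},
  {"dx":0,"dy":0,"dz":0,"wx":0,"wy":0,"wz":0},
  {"dx":0,"dy":0,"dz":0,"wx":0,"wy":0,"wz":0},
  {"dx":0,"dy":0,"dz":0,"wx":0,"wy":0,"wz":0},
  {"dx":0,"dy":0,"dz":0,"wx":0,"wy":0,"wz":0},
], fingers=-1)

```text
time_s: 8.95
tcp_pos: [0.5423, 0.0529, 0.0438]
eef_rot: [-72.6, 89.5, 19.9]
contact_force: [0.9, 0.4, -0.1]
gripper_width: 0.0784
```

```bash
python3 -c "
from h import *
go(.539,.051,.041,2.4)"
```

```text
t 8.95 p [0.5423 0.0529 0.0438] yaw(toolz vs y) 2.47 down [ 0.008  0.003 -1.   ] shift units [ 0.14  0.17 -0.09] F [ 0.9  0.4 -0.1] w 0.0784
wx units 0.02
```

>>> arm_command([
  {"dx":-0.3,"dy":0.1,"dz":0,"wx":0,"wy":0,"wz":0.08},
  {"dx":-1,"dy":0,"dz":0,"wx":0,"wy":0,"wz":0},
  {"dx":-1,"dy":0,"dz":0,"wx":0,"wy":0,"wz":0},
  {"dx":-1,"dy":0,"dz":0,"wx":0,"wy":0,"wz":0},
  {"dx":-1,"dy":0,"dz":0,"wx":0,"wy":0,"wz":0},
  {"dx":-1,"dy":0,"dz":0,"wx":0,"wy":0,"wz":0},
  {"dx":-1,"dy":0,"dz":0,"wx":0,"wy":0,"wz":0},
  {"dx":-1,"dy":0,"dz":0,"wx":0,"wy":0,"wz":0},
  {"dx":-0.5,"dy":0,"dz":0,"wx":0,"wy":0,"wz":0},
])

```text
time_s: 9.7
tcp_pos: [0.5369, 0.0512, 0.2066]
eef_rot: [91.3, 89.5, -176.3]
contact_force: [0.5, -0.1, 0.7]
gripper_width: 0.0878
```

Run:
```python
from h import *
go(.4806,-.115,.2,2.4)
for n in ('top','side'):
    im,d=r.capture(n); cv2.imwrite(f'pics/{n}3.png',im[:,:,::-1]); np.save(n+'3.npy',d)
    D=d; v,u=np.nonzero(D>0); P=world(n,np.c_[u,v],D[v,u]); c=im[v,u].astype(int)
    a=.042; o=np.array([.5433,-.027]); q=P[:,:2]-o
    X=q[:,0]*np.cos(a)+q[:,1]*np.sin(a); Y=-q[:,0]*np.sin(a)+q[:,1]*np.cos(a)
    m=(P[:,2]>.058)&(P[:,2]<.07)&(abs(X)<.05)&(Y>.0)&(Y<.16)
    if m.sum()>20: print(n,"block",m.sum(),cv2.minAreaRect((np.c_[X,Y][m]*1000).astype(np.float32)),np.median(P[m,2]))
    red=(c[:,0]>120)&(c[:,1]<60)&(c[:,2]<60)&(P[:,2]>.09)&(P[:,2]<.15)&(abs(P[:,0]-.48)<.06)&(abs(P[:,1]+.115)<.06)
    print(n,"red",red.sum(),np.percentile(P[red],[3,50,97],axis=0).round(4).tolist() if red.sum() else 0)
    print([x["centre"] for x in r.spot_point(n,"sleeve_mid")])
```

```text
t 9.7 p [0.5369 0.0512 0.2066] yaw(toolz vs y) 2.47 down [-0.009 -0.001 -1.   ] shift units [ 0.36  3.17 -8.18] F [ 0.5 -0.1  0.7] w 0.0878
wx units 0.02
top block 186 ((-1.7815055847167969, 83.4428939819336), (52.26390075683594, 150.3211212158203), 1.469470739364624) 0.06293230587112908
top red 22 [[0.4688, -0.1287, 0.0915], [0.4767, -0.1173, 0.1379], [0.4894, -0.1066, 0.1455]]
[[310.4, 228.5]]
side block 449 ((0.7347583770751953, 76.69413757324219), (90.791259765625, 49.337860107421875), 88.62741088867188) 0.06185794946105276
side red 1 [[0.4905, -0.1138, 0.1395], [0.4905, -0.1138, 0.1395], [0.4905, -0.1138, 0.1395]]
[[292.6, 191.7]]
```

View pics/side3.png

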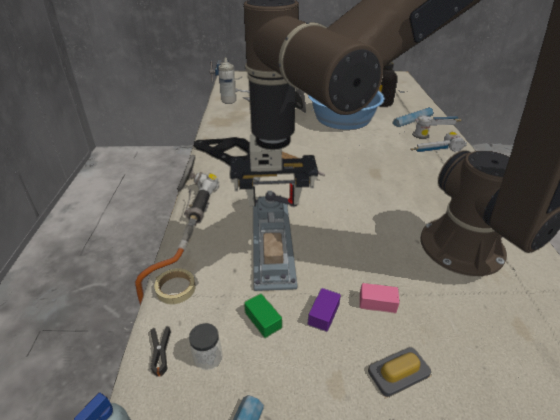

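View pics/top3.png

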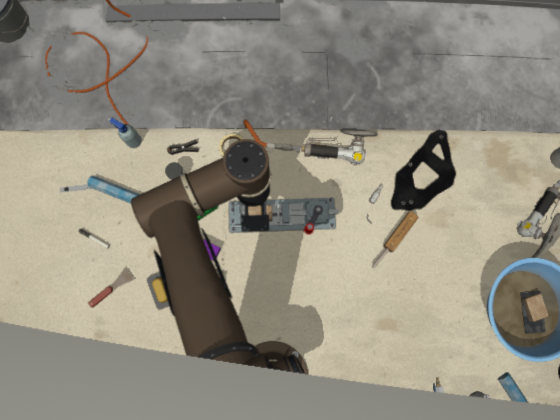

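The side view shows the block at (273,247) flat on the bed, 0.7 mm off the middle line and about 1.4° out of line. The red sleeve is at (292,192), partly behind a finger. Now to the sleeve.

>>> arm_command([
  {"dx":0,"dy":0.35,"dz":-0.9,"wx":0,"wy":0,"wz":-0.1},
  {"dx":0,"dy":0.35,"dz":-0.9,"wx":0,"wy":0,"wz":0},
  {"dx":0,"dy":0.35,"dz":-0.9,"wx":0,"wy":0,"wz":0},
  {"dx":0,"dy":0.35,"dz":-0.9,"wx":0,"wy":0,"wz":0},
  {"dx":0,"dy":0.35,"dz":-0.9,"wx":0,"wy":0,"wz":0},
  {"dx":0,"dy":0.35,"dz":-0.9,"wx":0,"wy":0,"wz":0},
  {"dx":0,"dy":0.35,"dz":-0.9,"wx":0,"wy":0,"wz":0},
  {"dx":0,"dy":0.35,"dz":-0.9,"wx":0,"wy":0,"wz":0},
  {"dx":0,"dy":0.35,"dz":-0.9,"wx":0,"wy":0,"wz":0},
  {"dx":0,"dy":0,"dz":0,"wx":0,"wy":0,"wz":0},
], fingers=-0.15, force=60)

```text
time_s: 10.73
tcp_pos: [0.4694, -0.1199, 0.1924]
eef_rot: [94.6, 88.5, -172.8]
contact_force: [0.3, 0.4, -0.2]
gripper_width: 0.0504
```

Run:
```python
from h import *
go(.480,-.116,.2,2.4)
```

```text
t 10.73 p [ 0.4694 -0.1199  0.1924] yaw(toolz vs y) 2.59 down [-0.027 -0.003 -1.   ] shift units [-0.39 -0.53  0.17] F [ 0.3  0.4 -0.2] w 0.0504
wx units 0.04
```

>>> arm_command([
  {"dx":0,"dy":-0.5,"dz":0.17,"wx":0.04,"wy":-0.03,"wz":-0.33},
  {"dx":0,"dy":0,"dz":0,"wx":0,"wy":0,"wz":0},
])

```text
time_s: 10.9
tcp_pos: [0.4775, -0.1172, 0.1899]
eef_rot: [84.5, 89.8, 176.8]
contact_force: [-0.2, -0.7, 0.1]
gripper_width: 0.0502
```

Run:
```python
from h import *
go(.480,-.116,.106,2.4)
im,d=r.capture("side"); cv2.imwrite(f'pics/side4.png',cv2.resize(im[120:270,200:350,::-1],None,fx=4,fy=4))
im,d=r.capture("top"); cv2.imwrite(f'pics/top4.png',cv2.resize(im[150:260,220:360,::-1],None,fx=5,fy=5))
```

```text
t 10.9 p [ 0.4775 -0.1172  0.1899] yaw(toolz vs y) 2.22 down [-0.004  0.    -1.   ] shift units [ 4.2  -0.14  0.05] F [-0.2 -0.7  0.1] w 0.0502
wx units -0.04
```

View pics/side4.png

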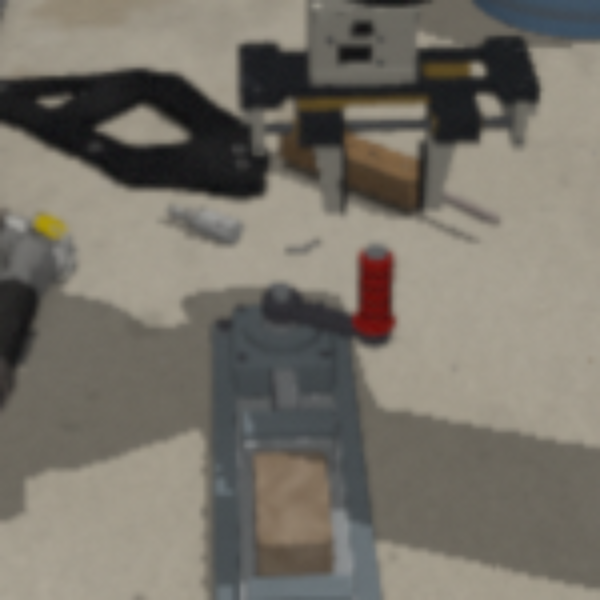

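View pics/top4.png

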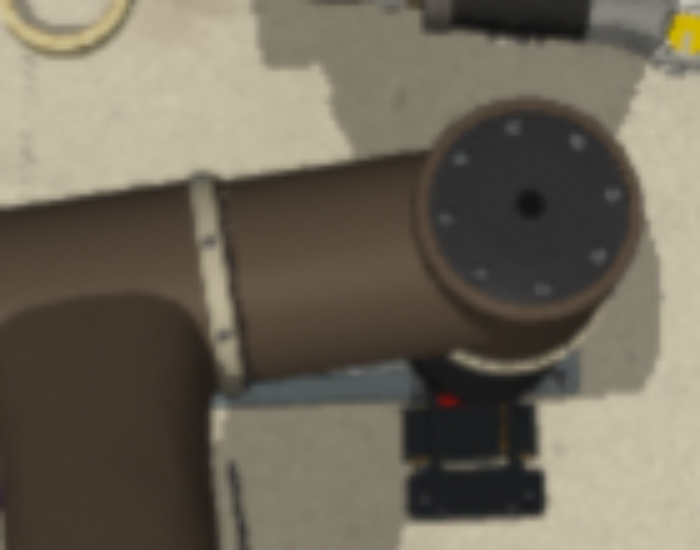

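The side crop shows the two fingers at (335,180) and (430,180), straddling the sleeve column at (375,290). The block is sitting on the bed. Descending.

>>> arm_command([
  {"dx":0.8,"dy":-0.12,"dz":0.1,"wx":0,"wy":0,"wz":0},
  {"dx":0.8,"dy":0,"dz":0,"wx":0,"wy":0,"wz":0},
  {"dx":0,"dy":0,"dz":0,"wx":0,"wy":0,"wz":0},
])

```text
time_s: 11.25
tcp_pos: [0.4788, -0.1141, 0.1571]
eef_rot: [89.2, 89.6, -178.4]
contact_force: [-0.4, 0.4, -0.3]
gripper_width: 0.0504
```

Run:
```python
from h import *
go(.480,-.115,.106,2.4)
```

```text
t 11.25 p [ 0.4788 -0.1141  0.1571] yaw(toolz vs y) 2.38 down [-0.008 -0.    -1.   ] shift units [ 2.55 -0.08 -0.05] F [-0.4  0.4 -0.3] w 0.0504
wx units -0.0
```

>>> arm_command([
  {"dx":0.85,"dy":-0.1,"dz":-0.1,"wx":0,"wy":0,"wz":-0.1},
  {"dx":0.85,"dy":0,"dz":0,"wx":0,"wy":0,"wz":0},
  {"dx":0.8,"dy":0,"dz":0,"wx":0,"wy":0,"wz":0},
  {"dx":0,"dy":0,"dz":0,"wx":0,"wy":0,"wz":0},
])

```text
time_s: 11.58
tcp_pos: [0.4813, -0.115, 0.107]
eef_rot: [125.6, 89.9, -141.9]
contact_force: [-1.7, 0.1, 0.2]
gripper_width: 0.0501
```

Run:
```python
from h import *
go(.480,-.115,.106,2.4)
```

```text
t 11.58 p [ 0.4813 -0.115   0.107 ] yaw(toolz vs y) 2.57 down [-0.001 -0.001 -1.   ] shift units [0.05 0.06 0.  ] F [-1.7  0.1  0.2] w 0.0501
wx units 0.04
```

>>> arm_command([
  {"dx":0,"dy":0,"dz":0,"wx":0,"wy":0,"wz":0},
  {"dx":0,"dy":0,"dz":0,"wx":0,"wy":0,"wz":0},
  {"dx":0.1,"dy":0,"dz":0,"wx":0,"wy":0,"wz":0},
  {"dx":0.1,"dy":0,"dz":0,"wx":0,"wy":0,"wz":0},
  {"dx":0,"dy":0,"dz":0,"wx":0,"wy":0,"wz":0},
  {"dx":0,"dy":0,"dz":0,"wx":0,"wy":0,"wz":0},
], fingers=1, force=60)

```text
time_s: 12.08
tcp_pos: [0.4803, -0.1149, 0.1059]
eef_rot: [110.8, 89.7, -156.5]
contact_force: [6.2, -1.1, -10.4]
gripper_width: 0.025
```

```bash
cat >> h.py <<'E'
AX=np.array([.548,-.1475])
def crank(deltas,yaw=2.4):
    s=r.get_state(); R=Ro.from_euler('xyz',s["eef_rot"],degrees=True).as_matrix(); p=s["tcp_pos"]
    g=p-R[:,0]*.008
    v=g[:2]-AX; th=np.pi+.042-np.arctan2(v[1],v[0]); th%=2*np.pi
    rad=np.hypot(*v); F=s["contact_force"]
    ut=np.array([np.sin(np.pi+.042-th),-np.cos(np.pi+.042-th)])
    ur=v/rad
    print("t",round(s["time_s"],2),"grasp",g.round(4),"th",round(th,3),"rad",round(rad*1000,1),"Ft",round(F[:2]@ut,1),"Fr",round(F[:2]@ur,1),"F",F.round(1),"M",s["moment"].round(2),"w",round(s["gripper_width"],4),"down",R[:,0].round(3))
    a=R[:,0]; rot=R.T@np.cross(a,[0,0,-1.])/.08; cur=np.degrees(np.arctan2(-R[0,2],R[1,2]))
    print("rot fix",rot.round(2),"wx",round(-np.radians(yaw-cur)/.08,2), "yaw",round(cur,2))
    q=g.copy(); t=th
    for d in deltas:
        t+=d; al=np.pi+.042-t
        n=np.array([AX[0]+.075*np.cos(al),AX[1]+.075*np.sin(al),.114])
        print("  th",round(t,2),"row",(R.T@(n-q)/.02).round(2)); q=n
E
python3 -c "
from h import *
crank([.15]*4)"
```

```text
t 12.08 grasp [ 0.4803 -0.1149  0.1139] th 0.491 rad 75.2 Ft 1.7 Fr -6.1 F [  6.2  -1.1 -10.4] M [-0.53 -2.05  0.03] w 0.025 down [-0.004 -0.002 -1.   ]
rot fix [-0.   -0.02 -0.05] wx 0.05 yaw 2.65
  th 0.64 row [-0.01 -0.31  0.47]
  th 0.79 row [-0.   -0.37  0.42]
  th 0.94 row [-0.   -0.43  0.36]
  th 1.09 row [-0.   -0.48  0.29]
```

>>> arm_command([
  {"dx":0,"dy":-0.35,"dz":0.52,"wx":0,"wy":0,"wz":0},
  {"dx":0,"dy":-0.38,"dz":0.45,"wx":0,"wy":0,"wz":0},
  {"dx":0,"dy":-0.43,"dz":0.38,"wx":0,"wy":0,"wz":0},
  {"dx":0,"dy":-0.48,"dz":0.3,"wx":0,"wy":0,"wz":0},
])

```text
time_s: 12.42
tcp_pos: [0.5047, -0.0859, 0.1056]
eef_rot: [117.6, 88.9, -150.0]
contact_force: [-10.3, -4.2, 8.9]
gripper_width: 0.0253
```

```bash
python3 -c "
from h import *
crank([.15]*6)"
```

```text
t 12.42 grasp [ 0.5048 -0.0859  0.1136] th 1.002 rad 75.2 Ft -10.8 Fr 2.4 F [-10.3  -4.2   8.9] M [-1.37  3.27 -0.02] w 0.0253 down [-0.016 -0.01  -1.   ]
rot fix [ 0.   -0.11 -0.21] wx 0.02 yaw 2.48
  th 1.15 row [-0.03 -0.5   0.26]
  th 1.3 row [-0.01 -0.53  0.19]
  th 1.45 row [-0.01 -0.55  0.11]
  th 1.6 row [-0.01 -0.56  0.02]
  th 1.75 row [-0.01 -0.56 -0.06]
  th 1.9 row [-0.01 -0.54 -0.14]
```

>>> arm_command([
  {"dx":0,"dy":-0.54,"dz":0.3,"wx":0,"wy":-0.05,"wz":-0.1},
  {"dx":0,"dy":-0.57,"dz":0.22,"wx":0,"wy":-0.05,"wz":-0.1},
  {"dx":0,"dy":-0.58,"dz":0.14,"wx":0,"wy":0,"wz":0},
  {"dx":0,"dy":-0.6,"dz":0.06,"wx":0,"wy":0,"wz":0},
  {"dx":0,"dy":-0.6,"dz":-0.03,"wx":0,"wy":0,"wz":0},
])

```text
time_s: 12.83
tcp_pos: [0.5504, -0.0722, 0.1057]
eef_rot: [100.5, 88.6, -167.2]
contact_force: [-10.8, 5.1, 7.3]
gripper_width: 0.025
```

```bash
python3 -c "
from h import *
crank([.15]*6)"
```

```text
t 12.83 grasp [ 0.5506 -0.0721  0.1137] th 1.647 rad 75.4 Ft -11.0 Fr 4.8 F [-10.8   5.1   7.3] M [ 1.89  3.08 -0.08] w 0.025 down [-0.024 -0.005 -1.   ]
rot fix [-0.   -0.05 -0.3 ] wx -0.02 yaw 2.31
  th 1.8 row [-0.03 -0.55 -0.1 ]
  th 1.95 row [-0.01 -0.54 -0.17]
  th 2.1 row [-0.01 -0.51 -0.24]
  th 2.25 row [-0.01 -0.46 -0.32]
  th 2.4 row [-0.01 -0.41 -0.38]
  th 2.55 row [-0.01 -0.35 -0.44]
```

>>> arm_command([
  {"dx":0,"dy":-0.6,"dz":-0.08,"wx":0,"wy":0,"wz":-0.15},
  {"dx":0,"dy":-0.58,"dz":-0.15,"wx":0,"wy":0,"wz":-0.15},
  {"dx":0,"dy":-0.55,"dz":-0.22,"wx":0,"wy":0,"wz":0},
  {"dx":0,"dy":-0.51,"dz":-0.3,"wx":0,"wy":0,"wz":0},
  {"dx":0,"dy":-0.46,"dz":-0.38,"wx":0,"wy":0,"wz":0},
])

```text
time_s: 13.25
tcp_pos: [0.5968, -0.0899, 0.1057]
eef_rot: [91.3, 89.0, -176.5]
contact_force: [-8.6, 7.1, 4.7]
gripper_width: 0.0253
```

```bash
python3 -c "
from h import *
crank([.15]*6)"
```

```text
t 13.25 grasp [ 0.5969 -0.0899  0.1137] th 2.317 rad 75.6 Ft -11.2 Fr -0.2 F [-8.6  7.1  4.7] M [ 2.63  2.37 -0.05] w 0.0253 down [-0.017 -0.001 -1.   ]
rot fix [-0.   -0.   -0.22] wx -0.04 yaw 2.22
  th 2.47 row [-0.02 -0.36 -0.43]
  th 2.62 row [-0.01 -0.32 -0.46]
  th 2.77 row [-0.   -0.25 -0.51]
  th 2.92 row [-0.   -0.17 -0.54]
  th 3.07 row [-0.   -0.09 -0.56]
  th 3.22 row [ 0.   -0.   -0.56]
```

>>> arm_command([
  {"dx":0,"dy":-0.39,"dz":-0.47,"wx":0,"wy":0,"wz":-0.12},
  {"dx":0,"dy":-0.33,"dz":-0.52,"wx":0,"wy":0,"wz":-0.1},
  {"dx":0,"dy":-0.26,"dz":-0.56,"wx":0,"wy":0,"wz":0},
  {"dx":0,"dy":-0.18,"dz":-0.58,"wx":0,"wy":0,"wz":0},
  {"dx":0,"dy":-0.09,"dz":-0.6,"wx":0,"wy":0,"wz":0},
])

```text
time_s: 13.67
tcp_pos: [0.6223, -0.1358, 0.1058]
eef_rot: [25.4, 89.4, 117.7]
contact_force: [-3.9, 10.7, 2.8]
gripper_width: 0.0251
```

```bash
python3 -c "
from h import *
crank([.15]*6)"
```

```text
t 13.67 grasp [ 0.6223 -0.1358  0.1138] th 3.028 rad 75.2 Ft -11.2 Fr -2.2 F [-3.9 10.7  2.8] M [ 3.51  1.28 -0.04] w 0.0251 down [-0.005  0.01  -1.   ]
rot fix [-0.    0.13 -0.06] wx -0.02 yaw 2.3
  th 3.18 row [-0.02 -0.01 -0.56]
  th 3.33 row [-0.01  0.06 -0.56]
  th 3.48 row [-0.    0.14 -0.54]
  th 3.63 row [-0.    0.22 -0.52]
  th 3.78 row [-0.    0.3  -0.48]
  th 3.93 row [-0.    0.37 -0.43]
```

Now at 3.03 rad. I'll advance to about 3.6, then take smaller steps.

>>> arm_command([
  {"dx":0,"dy":-0.03,"dz":-0.6,"wx":0,"wy":0.07,"wz":-0.03},
  {"dx":0,"dy":0.05,"dz":-0.6,"wx":0,"wy":0.06,"wz":0},
  {"dx":0,"dy":0.14,"dz":-0.57,"wx":0,"wy":0,"wz":0},
  {"dx":0,"dy":0.22,"dz":-0.54,"wx":0,"wy":0,"wz":0},
])

```text
time_s: 14.0
tcp_pos: [0.6177, -0.1752, 0.1059]
eef_rot: [6.2, 89.5, 98.6]
contact_force: [1.3, 11.9, -1.8]
gripper_width: 0.0252
```

```bash
python3 -c "
from h import *
crank([.1]*6)
im,d=r.capture('side'); cv2.imwrite(f'pics/side5.png',cv2.resize(im[120:300,200:350,::-1],None,fx=3.3,fy=3.3))
"
```

```text
t 14.0 grasp [ 0.6178 -0.1753  0.1139] th 3.563 rad 75.1 Ft -11.5 Fr -3.2 F [ 1.3 11.9 -1.8] M [ 3.91 -0.34  0.04] w 0.0252 down [-0.001  0.009 -1.   ]
rot fix [ 0.    0.11 -0.01] wx -0.0 yaw 2.39
  th 3.66 row [-0.01  0.17 -0.33]
  th 3.76 row [-0.    0.2  -0.32]
  th 3.86 row [-0.    0.23 -0.29]
  th 3.96 row [-0.    0.26 -0.27]
  th 4.06 row [-0.    0.29 -0.24]
  th 4.16 row [-0.    0.31 -0.21]
```

View pics/side5.png

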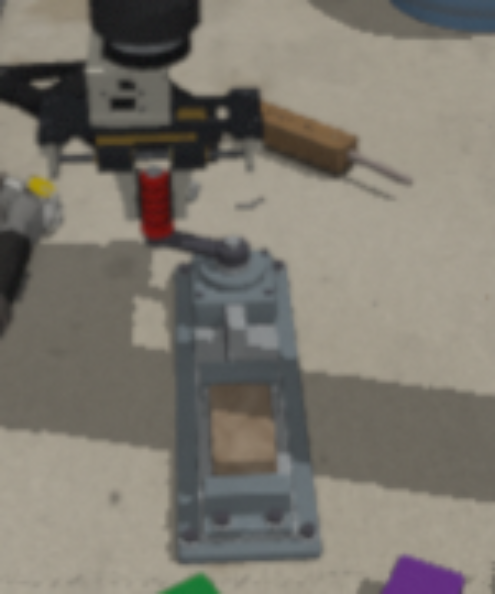

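The crop shows the sleeve held at (155,205), the jaw against the block, and the block close to the fence. Continuing in small steps.

>>> arm_command([
  {"dx":0,"dy":0.19,"dz":-0.38,"wx":0,"wy":0.08,"wz":0},
  {"dx":0,"dy":0.22,"dz":-0.36,"wx":0,"wy":0,"wz":0},
  {"dx":0,"dy":0.25,"dz":-0.33,"wx":0,"wy":0,"wz":0},
])

```text
time_s: 14.3
tcp_pos: [0.608, -0.1923, 0.1059]
eef_rot: [-28.8, 89.4, 63.6]
contact_force: [3.6, 11.2, -3.2]
gripper_width: 0.0252
```

```bash
python3 -c "
from h import *
crank([.1]*4)
"
```

```text
t 14.3 grasp [ 0.608  -0.1923  0.1139] th 3.825 rad 74.9 Ft -11.1 Fr -3.8 F [ 3.6 11.2 -3.2] M [ 3.58 -1.16  0.02] w 0.0252 down [ 0.005  0.01  -1.   ]
rot fix [0.   0.12 0.07] wx 0.0 yaw 2.41
  th 3.93 row [-0.01  0.25 -0.28]
  th 4.03 row [-0.    0.28 -0.25]
  th 4.13 row [-0.    0.3  -0.22]
  th 4.23 row [-0.    0.32 -0.19]
```

>>> arm_command([
  {"dx":0,"dy":0.3,"dz":-0.32,"wx":0,"wy":0.08,"wz":0.03},
  {"dx":0,"dy":0.32,"dz":-0.29,"wx":0,"wy":0,"wz":0},
])

```text
time_s: 14.47
tcp_pos: [0.6001, -0.2011, 0.1059]
eef_rot: [-57.1, 89.3, 35.4]
contact_force: [6.4, 9.5, -5.4]
gripper_width: 0.0254
```

```bash
python3 -c "
from h import *
crank([.1]*4)
"
```

```text
t 14.47 grasp [ 0.6001 -0.2012  0.1139] th 3.984 rad 74.8 Ft -11.3 Fr -2.4 F [ 6.4  9.5 -5.4] M [ 2.97 -1.96 -0.03] w 0.0254 down [ 0.01   0.007 -1.   ]
rot fix [0.   0.09 0.13] wx 0.02 yaw 2.47
  th 4.08 row [-0.01  0.29 -0.24]
  th 4.18 row [-0.    0.31 -0.2 ]
  th 4.28 row [-0.    0.33 -0.17]
  th 4.38 row [-0.    0.35 -0.14]
```

>>> arm_command([
  {"dx":0,"dy":0.34,"dz":-0.27,"wx":0,"wy":0.05,"wz":0.08},
  {"dx":0,"dy":0.36,"dz":-0.23,"wx":0,"wy":0,"wz":0},
])

```text
time_s: 14.63
tcp_pos: [0.5914, -0.2083, 0.1059]
eef_rot: [-66.8, 89.2, 25.8]
contact_force: [7.9, 5.3, -7.0]
gripper_width: 0.0253
```

```bash
python3 -c "
from h import *
crank([.1]*4)
"
```

```text
t 14.63 grasp [ 0.5913 -0.2084  0.1139] th 4.136 rad 74.7 Ft -9.6 Fr 0.3 F [ 7.9  5.3 -7. ] M [ 2.28 -2.51 -0.04] w 0.0253 down [ 0.013  0.006 -1.   ]
rot fix [0.   0.07 0.17] wx 0.03 yaw 2.56
  th 4.24 row [-0.01  0.32 -0.2 ]
  th 4.34 row [-0.01  0.34 -0.15]
  th 4.44 row [-0.01  0.36 -0.12]
  th 4.54 row [-0.01  0.37 -0.08]
```

>>> arm_command([
  {"dx":0,"dy":0.36,"dz":-0.2,"wx":0,"wy":0.03,"wz":0.1},
])

```text
time_s: 14.72
tcp_pos: [0.587, -0.2112, 0.106]
eef_rot: [-67.6, 89.3, 25.0]
contact_force: [9.1, 6.5, -9.1]
gripper_width: 0.0249
```

```bash
python3 -c "
from h import *
crank([.1]*4)
"
```

```text
t 14.72 grasp [ 0.5869 -0.2112  0.114 ] th 4.206 rad 74.7 Ft -11.2 Fr -0.8 F [ 9.1  6.5 -9.1] M [ 2.06 -2.88  0.09] w 0.0249 down [ 0.01   0.005 -1.   ]
rot fix [0.   0.05 0.13] wx 0.04 yaw 2.6
  th 4.31 row [-0.01  0.33 -0.18]
  th 4.41 row [-0.    0.35 -0.13]
  th 4.51 row [-0.    0.36 -0.09]
  th 4.61 row [-0.    0.37 -0.06]
```

>>> arm_command([
  {"dx":0,"dy":0.38,"dz":-0.18,"wx":0,"wy":0.03,"wz":0.1},
])

```text
time_s: 14.8
tcp_pos: [0.5826, -0.2137, 0.106]
eef_rot: [-70.7, 89.5, 22.0]
contact_force: [10.7, 7.2, -9.4]
gripper_width: 0.0252
```

```bash
python3 -c "
from h import *
crank([.1]*4)
im,d=r.capture('side'); cv2.imwrite(f'pics/side6.png',cv2.resize(im[200:300,230:320,::-1],None,fx=6,fy=6,interpolation=2))
im,d=r.capture('top'); cv2.imwrite(f'pics/top6.png',cv2.resize(im[180:245,220:345,::-1],None,fx=6,fy=6,interpolation=2))
crank([])
"
```

```text
t 14.8 grasp [ 0.5826 -0.2137  0.114 ] th 4.273 rad 74.7 Ft -12.8 Fr -1.4 F [10.7  7.2 -9.4] M [ 2.29 -3.43  0.02] w 0.0252 down [ 0.008  0.003 -1.   ]
rot fix [-0.    0.04  0.1 ] wx 0.05 yaw 2.64
  th 4.37 row [-0.    0.34 -0.15]
  th 4.47 row [-0.    0.36 -0.11]
  th 4.57 row [-0.    0.37 -0.07]
  th 4.67 row [-0.    0.37 -0.03]
t 14.9 grasp [ 0.5818 -0.2141  0.1139] th 4.284 rad 74.7 Ft -8.9 Fr -0.4 F [ 7.8  4.4 -7.4] M [ 1.37 -2.38  0.02] w 0.0249 down [ 0.007  0.003 -1.   ]
rot fix [0.   0.03 0.09] wx 0.05 yaw 2.62
```

View pics/side6.png

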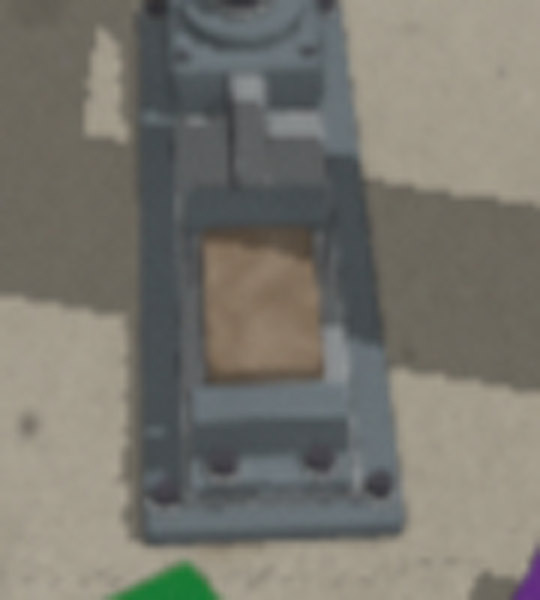

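View pics/top6.png

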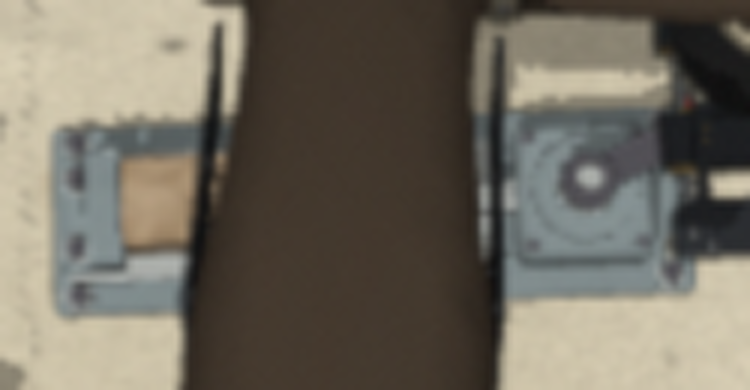

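Both views show the block touching jaw and fence (side crop, fence edge at (265,385)). The load has started to rise to 12.8 N. Going on one row at a time.

>>> arm_command([
  {"dx":0,"dy":0.4,"dz":-0.15,"wx":0,"wy":0.03,"wz":0.05},
])

```text
time_s: 14.98
tcp_pos: [0.5781, -0.2158, 0.106]
eef_rot: [-83.7, 89.4, 9.0]
contact_force: [12.8, 5.5, -10.2]
gripper_width: 0.025
```

```bash
python3 -c "
from h import *
crank([.1]*3)
"
```

```text
t 14.98 grasp [ 0.578  -0.2158  0.114 ] th 4.341 rad 74.6 Ft -14.0 Fr 0.1 F [ 12.8   5.5 -10.2] M [ 1.94 -4.01  0.03] w 0.025 down [ 0.01   0.002 -1.   ]
rot fix [0.   0.01 0.12] wx 0.06 yaw 2.67
  th 4.44 row [-0.    0.35 -0.13]
  th 4.54 row [-0.    0.37 -0.08]
  th 4.64 row [-0.    0.37 -0.04]
```

>>> arm_command([
  {"dx":0,"dy":0.43,"dz":-0.14,"wx":0,"wy":0,"wz":0.08},
])

```text
time_s: 15.07
tcp_pos: [0.5736, -0.2176, 0.106]
eef_rot: [-81.8, 89.4, 10.9]
contact_force: [13.0, 5.1, -12.1]
gripper_width: 0.0251
```

```bash
python3 -c "
from h import *
crank([.1]*3)
"
```

```text
t 15.07 grasp [ 0.5735 -0.2177  0.114 ] th 4.406 rad 74.6 Ft -14.0 Fr -0.4 F [ 13.    5.1 -12.1] M [ 1.81 -4.43  0.01] w 0.0251 down [ 0.01   0.002 -1.   ]
rot fix [-0.    0.02  0.13] wx 0.07 yaw 2.73
  th 4.51 row [-0.    0.36 -0.11]
  th 4.61 row [-0.    0.37 -0.06]
  th 4.71 row [-0.    0.37 -0.02]
```

>>> arm_command([
  {"dx":0,"dy":0.44,"dz":-0.12,"wx":0,"wy":0,"wz":0.08},
])

```text
time_s: 15.15
tcp_pos: [0.5692, -0.2191, 0.106]
eef_rot: [-80.4, 89.3, 12.4]
contact_force: [14.1, 4.1, -12.5]
gripper_width: 0.025
```

```bash
python3 -c "
from h import *
crank([.1]*3)
"
```

```text
t 15.15 grasp [ 0.5691 -0.2191  0.114 ] th 4.468 rad 74.7 Ft -14.7 Fr 0.1 F [ 14.1   4.1 -12.5] M [ 1.73 -4.76  0.03] w 0.025 down [ 0.012  0.003 -1.   ]
rot fix [0.   0.03 0.15] wx 0.08 yaw 2.78
  th 4.57 row [-0.    0.36 -0.09]
  th 4.67 row [-0.    0.37 -0.03]
  th 4.77 row [-0.    0.37  0.  ]
```

>>> arm_command([
  {"dx":0,"dy":0.44,"dz":-0.09,"wx":0,"wy":0,"wz":0.08},
])

```text
time_s: 15.23
tcp_pos: [0.5651, -0.2202, 0.106]
eef_rot: [-80.9, 89.2, 11.9]
contact_force: [16.0, 3.0, -15.9]
gripper_width: 0.0252
```

```bash
python3 -c "
from h import *
crank([.1]*3)
"
```

```text
t 15.23 grasp [ 0.565  -0.2202  0.114 ] th 4.525 rad 74.6 Ft -16.3 Fr 0.7 F [ 16.    3.  -15.9] M [ 0.91 -5.18  0.  ] w 0.0252 down [ 0.014  0.003 -1.   ]
rot fix [0.   0.03 0.17] wx 0.1 yaw 2.84
  th 4.63 row [-0.    0.37 -0.07]
  th 4.73 row [-0.01  0.37 -0.01]
  th 4.83 row [-0.01  0.37  0.03]
```

>>> arm_command([
  {"dx":0,"dy":0.42,"dz":-0.07,"wx":0,"wy":0,"wz":0.05},
])

```text
time_s: 15.32
tcp_pos: [0.5616, -0.2209, 0.106]
eef_rot: [-83.2, 88.9, 9.7]
contact_force: [17.0, 3.1, -15.7]
gripper_width: 0.0253
```

```bash
python3 -c "
from h import *
crank([.1]*2)
"
```

```text
t 15.32 grasp [ 0.5614 -0.2209  0.114 ] th 4.573 rad 74.6 Ft -17.3 Fr 0.0 F [ 17.    3.1 -15.7] M [ 0.87 -5.17  0.02] w 0.0253 down [ 0.018  0.003 -1.   ]
rot fix [-0.    0.03  0.23] wx 0.11 yaw 2.91
  th 4.67 row [-0.01  0.37 -0.05]
  th 4.77 row [-0.01  0.37  0.01]
```

>>> arm_command([
  {"dx":0,"dy":0,"dz":0,"wx":0,"wy":0,"wz":0},
  {"dx":0,"dy":0,"dz":0,"wx":0,"wy":0,"wz":0},
  {"dx":0,"dy":0,"dz":0,"wx":0,"wy":0,"wz":0},
])

```text
time_s: 15.57
tcp_pos: [0.5619, -0.2208, 0.1059]
eef_rot: [-85.4, 89.0, 7.6]
contact_force: [1.2, -1.3, -2.6]
gripper_width: 0.0253
```

```bash
python3 -c "
from h import *
crank([.1]*2)
"
```

```text
t 15.57 grasp [ 0.5618 -0.2208  0.1139] th 4.569 rad 74.6 Ft -0.9 Fr 1.5 F [ 1.2 -1.3 -2.6] M [-0.5   0.41 -0.02] w 0.0253 down [ 0.018  0.002 -1.   ]
rot fix [0.   0.02 0.22] wx 0.13 yaw 2.98
  th 4.67 row [-0.01  0.37 -0.05]
  th 4.77 row [-0.01  0.37  0.01]
```

The hold is steady at 4.57 rad and the hand is unloaded. Releasing.

>>> arm_command([
  {"dx":0,"dy":0,"dz":0,"wx":0,"wy":0,"wz":0},
  {"dx":0,"dy":0,"dz":0,"wx":0,"wy":0,"wz":0},
  {"dx":0,"dy":0,"dz":0,"wx":0,"wy":0,"wz":0},
  {"dx":0,"dy":0,"dz":0,"wx":0,"wy":0,"wz":0},
  {"dx":0,"dy":0,"dz":0,"wx":0,"wy":0,"wz":0},
], fingers=-0.3)

```text
time_s: 15.98
tcp_pos: [0.5636, -0.2207, 0.1076]
eef_rot: [-86.8, 88.8, 6.2]
contact_force: [-0.0, 0.2, 0.4]
gripper_width: 0.0527
```

```bash
python3 -c "
from h import *
crank([])
"
```

```text
t 15.98 grasp [ 0.5634 -0.2207  0.1156] th 4.547 rad 74.8 Ft 0.0 Fr -0.2 F [-0.   0.2  0.4] M [-0.01  0.05  0.  ] w 0.0527 down [ 0.022  0.002 -1.   ]
rot fix [0.   0.02 0.27] wx 0.12 yaw 2.96
```

>>> arm_command([
  {"dx":-0.6,"dy":0.08,"dz":0,"wx":0,"wy":0,"wz":0.15},
  {"dx":-0.8,"dy":0,"dz":0,"wx":0,"wy":0,"wz":0},
  {"dx":-1,"dy":0,"dz":0,"wx":0,"wy":0,"wz":0},
  {"dx":-1,"dy":0,"dz":0,"wx":0,"wy":0,"wz":0},
  {"dx":-1,"dy":0,"dz":0,"wx":0,"wy":0,"wz":0},
  {"dx":-0.6,"dy":0,"dz":0,"wx":0,"wy":0,"wz":0},
  {"dx":0,"dy":0,"dz":0,"wx":0,"wy":0,"wz":0},
])

```text
time_s: 16.57
tcp_pos: [0.5597, -0.221, 0.2116]
eef_rot: [-75.7, 89.6, 17.3]
contact_force: [0.2, 0.1, 0.3]
gripper_width: 0.057
```

Run:
```python
from h import *
crank([])
for n in ('top','side'):
    im,d=r.capture(n); cv2.imwrite(f'pics/{n}7.png',im[:,:,::-1]); D=d
    v,u=np.nonzero(D>0); P=world(n,np.c_[u,v],D[v,u]); c=im[v,u].astype(int)
    a=.042; o=np.array([.5433,-.027]); q=P[:,:2]-o
    X=q[:,0]*np.cos(a)+q[:,1]*np.sin(a); Y=-q[:,0]*np.sin(a)+q[:,1]*np.cos(a)
    m=(P[:,2]>.058)&(P[:,2]<.07)&(abs(X)<.05)&(Y>.03)&(Y<.16)
    if m.sum()>20: print(n,"block",m.sum(),cv2.minAreaRect((np.c_[X,Y][m]*1000).astype(np.float32)),np.median(P[m,2]))
    red=(c[:,0]>120)&(c[:,1]<60)&(c[:,2]<60)&(P[:,2]>.09)&(P[:,2]<.15)&(abs(P[:,0]-.56)<.06)&(abs(P[:,1]+.22)<.06)
    if red.sum(): print(n,"red",red.sum(),np.percentile(P[red],[3,50,97],axis=0).round(4).tolist())
```

```text
t 16.57 grasp [ 0.5597 -0.221   0.2196] th 4.597 rad 74.5 Ft -0.3 Fr -0.0 F [0.2 0.1 0.3] M [-0.01 -0.06  0.02] w 0.057 down [ 0.007  0.002 -1.   ]
rot fix [-0.    0.02  0.09] wx 0.11 yaw 2.91
top block 222 ((-4.59941291809082, 117.33995819091797), (78.26724243164062, 61.70494842529297), 84.82666778564453) 0.06261767023640391
side block 467 ((0.5944404602050781, 97.57106018066406), (48.68075180053711, 90.9729232788086), 0.9373708963394165) 0.06192833244944298
```

View pics/side7.png

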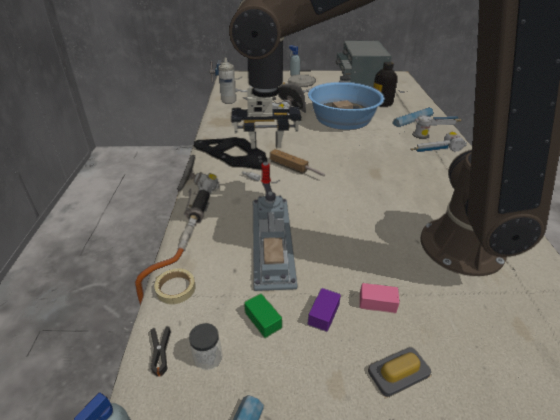

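The side view shows the block (273,250) clamped between jaw and fence, the sleeve (266,174) free with the gripper clear above it, and the jar, tape and brush where they were. Handing in.

```bash
python3 -c "
from plant import r
print(r.close_job()); print(r.get_state()['time_s'])"
```

```text
the job is handed in; nothing more can be done
None
the job is handed in; nothing more can be done
```

The tan block is on the vice bed, clamped lengthwise between jaw and fence at about 47 N, and the gripper has let go of everything. I handed the job in after about 17 s; no verdict was reported.

- **Placing:** I set the block on the bed and let go. It measured 0.7 mm off the middle line and about 1.4° out of line.
- **Winding:** I held the sleeve from 0.49 to 4.57 rad without letting go. The load stayed at about 11 N up to about 4.2 rad, then rose to 17.3 N, where I stopped.
- **Grip force:** The 47 N is worked out from that load rise and the jaw travel past contact. It is not a direct reading of the clamp.
- **Last checks:** The block lay flat with its top at 62 mm, 0.6 mm off the middle line and about 0.9° out of line. The gripper read about 0 N and stood clear above the sleeve. The jar, tape and brush looked unmoved in the side picture.
- **One disagreement:** The top camera's block fit was not usable in that last check because the arm probably spoiled it, so these figures come from the side camera alone.

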